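# Weigh the sugar jar on the counter balance

### The arm

A 6-joint arm with a two-finger parallel gripper is mounted at the origin on a cart in front of the work surface, level with it; the furniture and walls round the work are solid. World frame = base frame: x ahead of the robot, y to its left, z up, the work surface at z = 0. Lengths are in m, angles in degrees, forces in N, time in s.
With the tool pointing down it reaches from about 0.3 to 0.75 m from the base axis. Payload 8.5 kg.
Tool frame: the origin (TCP) lies midway between the tips of the shut fingers; the grasp point (between the pads) lies 19 mm behind it; z points along the fingers, y is the direction in which the jaws open and shut (so a half turn about z gives the same grasp; the last joint's range is limited). The gripper opens to 85 mm and grips with 20 to 120 N. Pads are 22 mm wide; open, the fingers measure 114 mm over their backs; the gripper's body (76 mm by 85 mm) begins 54 mm behind the grasp point. The pads swing forward as they close: fully open they stand 13 mm farther back than shut.
Start: joints at [-87.393, 21.807, 74.336, -0, 83.858, -12.336], TCP at [0.142, -0.531, 0.231] pointing down, gripper open.
Joint ranges: [-178.18, 178.18], [-50.72, 133.34], [12.68, 142.11], [-81.47, 261.47], [9.98, 163.14], [-165.26, 165.26]. Speed limits (degrees/s): [136.94, 136.94, 180, 180, 180, 180].

### API

Orientations are given as [roll, pitch, yaw] about the fixed x, y, z axes, in that order (R = Rz(yaw) Ry(pitch) Rx(roll)).
In Python, from cell import arm gives the robot as it stands. The module is installed in compiled form; this text tells all that it offers.
- The arm moves only by the tool send_rows, never from a script. Its argument "targets" is a list of rows, each a list of 6 numbers: the shift along the tool's x, y, z in cm, then the turn, a rotation vector about the tool's x, y, z in rad. A call has 1 to 20 rows; each row is the pose to reach, as a shift and turn from the pose commanded when the call began, along the tool's axes at that moment; what a row does not reach only later rows make up. A row lasts 1/8 s, in which the tool goes at most 62.5 mm and 10.7 degrees, less where a joint would pass 70% of its speed; a pose out of reach is approached as far as the arm can. A call with a gripper value outside its range is refused whole. "jaw" is the opening, from 0 (shut) to 1 (fully open), set as the call begins (left out, the last holds). The fingers move at their own pace and stop on an object; "force" is the grip in N (left out, the last holds). Time passes only in rows, so rows that repeat a pose let the fingers close. It gives the time, the measured TCP pose, the force and the opening at its end, in the units of the state.
- arm.sense(): the state, without advancing time (a new reading comes with each control period).
- arm.snapshot(name): name is "side" or "top" or "wrist"; returns a dict with "frame" (384x512x3 uint8, red, green, blue), "intrinsics" (3x3 intrinsics, pixels), "k1" (the pictures are not rectified: a ray, as slopes to the right and down, at radius r is drawn at 1 + k1 r^2 times it, then the intrinsics apply), "pose" (4x4, takes a point from camera to world coordinates). Camera axes: x right, y up, looking along -z (the intrinsics and any distortion apply to the point x, -y, -z); pixel columns grow to the right and rows downward; lengths in m; the calibration is good to about 2 mm. A picture is of the moment at which its call begins. There is no depth.
- arm.hand_in(): hands the job in, once; it reports no verdict.
Trained networks look in the newest picture that a camera, given by its name, has taken for a name from the list of things; names that differ only in an ending like _2 or _b are one class to them, and where a whole thing is asked for, a point or a joint stands for the part that bears it (a point fixed in the world has none). Each returns a list of dicts, best first, with "conf" (0 to 1); they miss things now and then, are a little off and sometimes report something else, mostly with a low value. They report only what shows in the picture. A call takes as long as a camera call. They do not tell look-alikes from the thing itself.
- arm.outline_of(camera, label): "mask" (384x512 bool, what is visible of it) and "extent" ([left, top, right, bottom] in pixels, round what is visible of it).
- arm.pinpoint(camera, label): "uv" ([column, row] in pixels: a listed point, or the origin of a listed thing).
The state is a dict: "time_s": time; "q": joint angles; "joint_velocities": joint speeds; "joint_torque": joint torques, N m; "ee_pos": TCP position; "eef_rot": TCP orientation; "ft_force": force on the tool from outside, world axes, zero at the start; "wrist_torque": the same for the moment, N m; "finger_gap": opening from 0.0 (shut) to 1.0 (fully open).
Only numpy, scipy, OpenCV 4.12 (cv2) and the standard library are available. Lean on these libraries where they do the work, as an engineer would, in place of code of your own. Each camera call takes 0.05 s, during which the arm holds its last target.

### The job

For the closing stock count, weigh the sugar jar that already stands on the left pan of the counter balance: put brass counterweights on the empty right pan, as many as it takes, then push the sliding poise along its front bar until the beam floats level, with the red pointer on the long mark. Leave the jar on its pan, an unneeded counterweight standing on the worktop, and the other things where they are.

Things in the scene. Friction and masses are not known exactly. Their poses are not given: they have to be found in the camera images.
- balance: counter balance, cream enamelled base 125 x 320 mm, fixed. Origin: centre of its underside, on the worktop. x points from the graduated front bar to the back, y along the beam to the load pan (left); the weight pan is at -y (right). The beam pivots about x, 88 mm up. A plate with the level mark, 86 mm wide, 216 mm high, stands 34 mm behind the pivot; the red pointer swings in front of it
- beam (a joint): tilt of the beam, rad: 0 level (pointer on the long mark), negative = load side down; stops at -0.15 (start) and 0.15. Between them it floats, settles in about 1 s, and turns +0.011 per 10 mm of poise travel, +0.147 per counterweight. Jar with sugar: 350 to 700 g, unknown. One counterweight is enough if the beam then leaves the load-side stop; if not, the second is needed too
- poise (a joint): place of the sliding poise along its bar, m: 0 at its left end (load side), 0.16 at its right end (weight side). Each 10 mm to the right counts as 19 g more on the weight pan. At 0 the empty balance is level; it starts at 0 to 0.02. It stays where it is left; pushing it takes about 1 N
- poise_top (a point): centre of the top of the poise, a brass block with black cap, 30 mm across the bar, 26 mm along it, flat sides from 8 to 65 mm below this point. It slides on a steel bar parallel to the beam, 95 mm in front of the pivot; the bar's top is 41 mm below this point. It moves along the balance's -y as joint poise grows, and up and down with the beam
- weight_pan_top (a point): centre of the upper face of the right (weight) pan, 110 mm (x) x 140 mm (along the beam), rim 4 mm high and thick; 118 mm above the worktop when level, 137 mm at the start. 130 mm from the pivot. Pans stay horizontal as the beam tilts; where on a pan a thing stands does not matter. It yields under a push of a few N
- load_pan_top (a point): centre of the upper face of the left (load) pan, of the same size; 118 mm above the worktop when the beam is level, 99 mm at the start
- sugar_jar: sugar jar with a white cap, 68 mm in diameter, 134 mm high, standing on the load pan from the start. Origin: centre of its underside
- weight_a: brass counterweight of 250 g: round body 52 mm in diameter, 22 mm high, sloping shoulder to 28 mm, neck, and a round knob 26 mm in diameter from 43 to 58 mm above the underside; 62 mm high in all. Origin: centre of its underside, z up. The two are alike and start on the worktop at the robot's right
- weight_b: brass counterweight of 250 g: round body 52 mm in diameter, 22 mm high, sloping shoulder to 28 mm, neck, and a round knob 26 mm in diameter from 43 to 58 mm above the underside; 62 mm high in all. Origin: centre of its underside, z up. The two are alike and start on the worktop at the robot's right
- espresso_cup: striped espresso cup, 60 x 84 x 49 mm, bystander on the worktop, loose: leave it where it stands. Origin: centre of its underside
- milk_pitcher: steel milk pitcher, 68 x 90 x 98 mm, bystander on the worktop, loose: leave it where it stands. Origin: centre of its underside
- timer: white kitchen timer, 21 x 66 x 62 mm, bystander on the worktop, loose: leave it where it stands. Origin: centre of its underside
- dosing_cup: steel dosing cup, 58 mm in diameter, 50 mm high, bystander on the worktop, loose: leave it where it stands. Origin: centre of its underside
- service_bell: service bell, 67 mm in diameter, 49 mm high, bystander on the worktop, loose: leave it where it stands. Origin: centre of its underside
- tamper: tamper with a wooden handle, 58 mm in diameter, 97 mm high, bystander on the worktop, loose: leave it where it stands. Origin: centre of its underside
Not all that is in view belongs to the job. What is shaped like the weight_a but black or blue is not meant.

How it is judged:
By the outcome, as a careful person would: the job done as asked, in the order asked, and still so for the second after the job is handed in, with the robot touching nothing.
It also fails if it takes over 67 s, if anything falls off the work surface, if the arm or the gripper's body presses on something with over 40 N, if the wrist force passes 120 N, or if a joint passes its speed limit or range.

## Working session

There is one attempt and no reset: what is moved stays moved. The work goes in short steps, Python scripts to look and compute and a tool call to move; the robot and the scene stay as the last step left them, time stands still between calls to the robot, and variables do not carry over. Pictures are saved under pics/ and viewed, and the job is handed in when it is done.

Besides the shell and the picture viewer there is one more tool, called after "Emit:" as a command line: name --pt "numbers of a row" for each row, then --argument value for the rest. send_rows: Moves the arm, as the interface text tells. Its arguments: {"type":"object","properties":{"targets":{"type":"array","items":{"type":"array","items":{"type":"number"}}},"jaw":{"type":"number"},"force":{"type":"number"}},"required":["targets"]}

```bash
mkdir -p pics; cat > h.py <<'E'
import numpy as np, cv2
from cell import arm
from scipy.spatial.transform import Rotation as R
def snap(n,f=None):
    s=arm.snapshot(n)
    if f: cv2.imwrite('pics/'+f,s['frame'][:,:,::-1])
    return s
def ray(s,uv):
    K=np.array(s['intrinsics']);k=s['k1'];P=np.array(s['pose'])
    x=(uv[0]-K[0,2])/K[0,0];y=(uv[1]-K[1,2])/K[1,1]
    rd=np.hypot(x,y);r=rd
    for _ in range(50): r=rd/(1+k*r*r)
    f=r/rd if rd>0 else 1
    d=P[:3,:3]@np.array([x*f,-y*f,-1]);return P[:3,3],d
def atz(s,uv,z):
    o,d=ray(s,uv);return o+d*(z-o[2])/d[2]
def proj(s,p):
    K=np.array(s['intrinsics']);P=np.array(s['pose'])
    c=P[:3,:3].T@(np.array(p)-P[:3,3]);x=c[0]/-c[2];y=-c[1]/-c[2];f=1+s['k1']*(x*x+y*y)
    return np.array([K[0,0]*x*f+K[0,2],K[1,1]*y*f+K[1,2]])
def tri(s1,u1,s2,u2):
    o1,d1=ray(s1,u1);o2,d2=ray(s2,u2)
    d1/=np.linalg.norm(d1);d2/=np.linalg.norm(d2)
    A=np.stack([d1,-d2],1);t=np.linalg.lstsq(A,o2-o1,rcond=None)[0]
    a=o1+t[0]*d1;b=o2+t[1]*d2
    return (a+b)/2,np.linalg.norm(a-b)
E
python3 - <<'E'
from h import *
np.set_printoptions(precision=4,suppress=True)
for n in ['side','top','wrist']:
    s=snap(n,n+'0.png');print(n,s['pose'],s['k1'],s['intrinsics'][0])
    for l in ['balance','poise_top','weight_pan_top','load_pan_top','weight_a','sugar_jar']:
        print(l,[(np.round(d['uv']).tolist(),round(d['conf'],2)) for d in arm.pinpoint(n,l)][:5])
print(arm.sense())
E
```

```text
side [[-0.4117  0.5577 -0.7207 -0.5693]
 [-0.911  -0.2725  0.3095  0.439 ]
 [-0.0238  0.784   0.6203  1.0886]
 [ 0.      0.      0.      1.    ]] 0.04835515837851193 [419.6773   0.     246.5652]
balance [([154.0, 263.0], 0.73)]
poise_top []
weight_pan_top [([185.0, 222.0], 0.89), ([374.0, 204.0], 0.29)]
load_pan_top [([111.0, 251.0], 0.67), ([107.0, 253.0], 0.56)]
weight_a [([239.0, 247.0], 0.75), ([230.0, 233.0], 0.56), ([308.0, 210.0], 0.45), ([253.0, 229.0], 0.44), ([353.0, 211.0], 0.17)]
sugar_jar [([111.0, 253.0], 0.86), ([372.0, 202.0], 0.4)]
top [[-0.2871  0.9319 -0.2217  0.1558]
 [-0.9579 -0.28    0.0634  0.0593]
 [-0.003   0.2305  0.9731  1.8291]
 [ 0.      0.      0.      1.    ]] -0.15268825579560785 [416.7656   0.     258.2196]
balance [([172.0, 242.0], 0.84)]
poise_top [([157.0, 262.0], 0.44), ([260.0, 218.0], 0.34)]
weight_pan_top [([199.0, 232.0], 0.57)]
load_pan_top [([143.0, 244.0], 0.81), ([160.0, 262.0], 0.62)]
weight_a [([261.0, 220.0], 0.68), ([250.0, 236.0], 0.62), ([242.0, 219.0], 0.61), ([312.0, 207.0], 0.53), ([202.0, 233.0], 0.39)]
sugar_jar [([142.0, 245.0], 0.56), ([261.0, 220.0], 0.56)]
wrist [[ 0.2576  0.9279  0.2694  0.2098]
 [-0.9663  0.2471  0.0727 -0.5127]
 [ 0.0009 -0.2791  0.9603  0.3733]
 [ 0.      0.      0.      1.    ]] -0.06809393844566404 [336.4077   0.     255.3898]
balance []
poise_top []
weight_pan_top []
load_pan_top []
weight_a []
sugar_jar []
{'time_s': 1.05, 'q': array([-87.3932,  21.8061,  74.3339,  -0.0022,  83.8555, -12.3351]), 'joint_velocities': array([ 0.0289, -0.0286, -0.0365, -0.0265,  0.0714, -0.0731]), 'joint_torque': array([  0.0002, -44.8332, -23.1469,  -0.0003,   0.0005,  -0.    ]), 'ee_pos': array([ 0.1418, -0.5314,  0.2313]), 'eef_rot': array([179.996 ,   0.0031,  14.9422]), 'ft_force': array([ 0.284 , -0.3864, -0.7194]), 'wrist_torque': array([ 0.041 ,  0.027 , -0.0661]), 'finger_gap': 0.9993008164762378}
```

```bash
python3 - <<'E'
import cv2
for n,(x0,y0,x1,y1) in {'side':(60,130,400,330),'top':(110,150,340,300)}.items():
    i=cv2.imread(f'pics/{n}0.png')
    c=i[y0:y1,x0:x1];f=800/(x1-x0);f=min(f,600/(y1-y0))
    cv2.imwrite(f'pics/{n}0c.png',cv2.resize(c,None,fx=f,fy=f,interpolation=cv2.INTER_CUBIC))
E
```

```text
(no output)
```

View pics/side0.png

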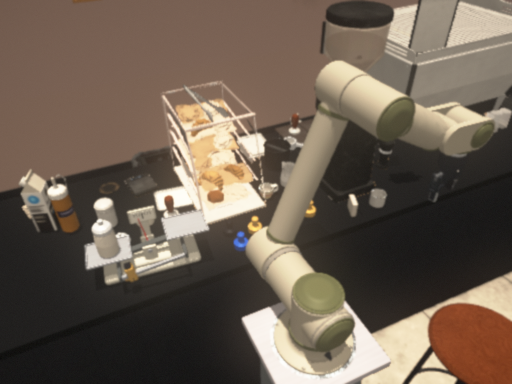

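View pics/side0c.png

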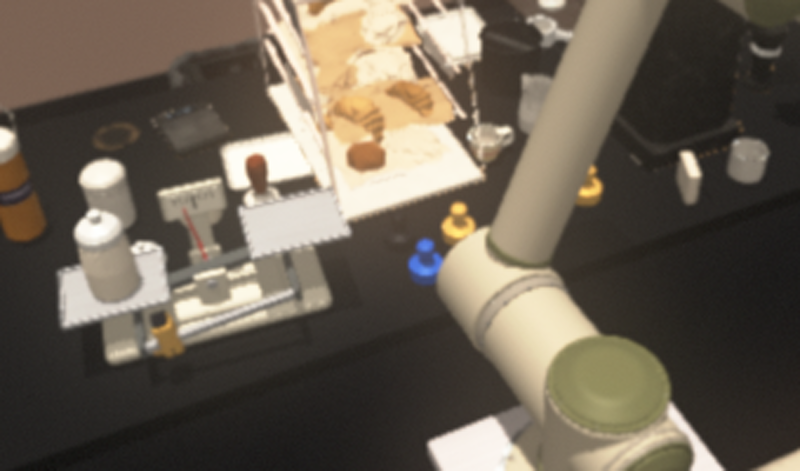

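View pics/top0c.png

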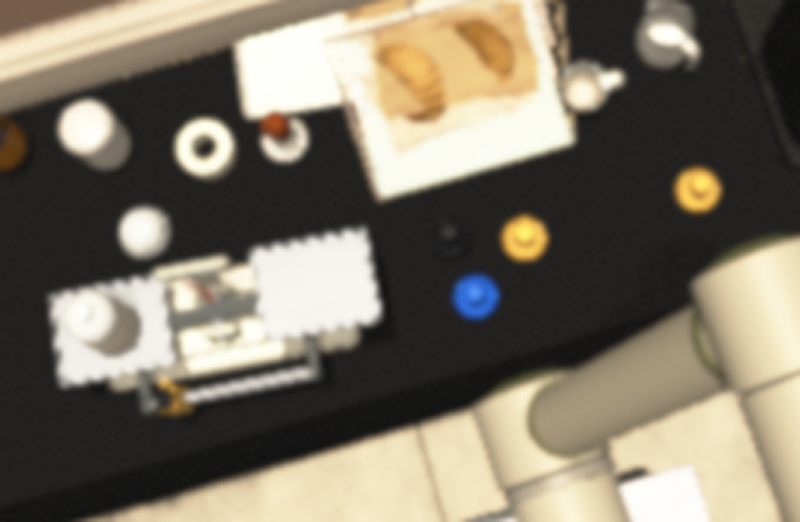

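```bash
python3 - <<'E'
from h import *
np.set_printoptions(precision=4,suppress=True)
S=snap('side');T=snap('top')
for n,s,t in [('wA',(253,229),(261,220)),('wB',(308,210),(312,207)),('blue',(239,247),(247,236)),('wpan',(185,222),(199,232)),('lpan',(111,251),(143,244)),('bal',(154,263),(172,242)),('poise',(130,264),(159,263))]:
    print(n,*tri(S,s,T,t))
for l in ['weight_a','espresso_cup','milk_pitcher','timer','dosing_cup','service_bell','tamper','poise','poise_top','balance']:
    for n,s in (('side',S),('top',T)):
        o=arm.outline_of(n,l)
        for d in o[:5]:
            v,u=np.nonzero(d['mask']);
            if len(u)==0: continue
            print(l,n,round(d['conf'],2),np.round(d['extent']).tolist(),u.mean().round(1),v.mean().round(1), atz(s,(u.mean(),v.mean()),.025)[:2])
E
```

```text
wA [ 0.4746 -0.0374  0.0102] 0.011731094384304527
wB [ 0.4638 -0.2689  0.0254] 0.01484251717470605
blue [ 0.4258  0.0418 -0.0051] 0.011136240163093194
wpan [0.4719 0.2202 0.15  ] 0.003592636728239465
lpan [0.4999 0.468  0.0982] 0.002259213601206836
bal [ 0.4886  0.3544 -0.002 ] 0.020558401492157603
poise [0.4023 0.4215 0.1107] 0.0035286500138756276
weight_a side 0.66 [234.0, 234.0, 250.0, 250.0] 239.6 242.0 [0.4227 0.0457]
weight_a side 0.54 [222.0, 222.0, 235.0, 238.0] 229.6 229.4 [0.4983 0.0531]
weight_a side 0.46 [249.0, 217.0, 264.0, 236.0] 253.7 225.2 [ 0.4802 -0.0367]
weight_a side 0.44 [303.0, 202.0, 317.0, 218.0] 310.4 210.4 [ 0.4611 -0.2694]
weight_a top 0.51 [245.0, 232.0, 250.0, 240.0] 246.8 235.2 [0.4226 0.0372]
weight_a top 0.42 [235.0, 213.0, 245.0, 225.0] 239.3 218.3 [0.5044 0.0476]
weight_a top 0.39 [306.0, 202.0, 316.0, 210.0] 310.7 205.2 [ 0.4697 -0.2724]
espresso_cup side 0.49 [258.0, 184.0, 277.0, 197.0] 267.1 189.4 [ 0.653  -0.1785]
espresso_cup top 0.71 [274.0, 169.0, 290.0, 181.0] 278.9 174.7 [ 0.6446 -0.1792]
milk_pitcher side 0.51 [278.0, 167.0, 294.0, 187.0]
[... 1082 characters left out ...]
 170.1 206.0 [0.7258 0.2137]
poise side 0.56 [371.0, 188.0, 386.0, 208.0] 377.5 198.2 [ 0.4103 -0.5453]
poise side 0.53 [122.0, 264.0, 136.0, 278.0] 130.0 270.8 [0.4581 0.4283]
poise side 0.38 [87.0, 207.0, 208.0, 286.0] 152.1 246.6 [0.5364 0.334 ]
poise_top side 0.53 [121.0, 263.0, 137.0, 283.0] 130.2 270.8 [0.4581 0.4275]
poise_top top 0.51 [145.0, 211.0, 162.0, 226.0] 151.6 216.8 [0.6225 0.4205]
balance side 0.93 [84.0, 206.0, 211.0, 286.0] 151.4 246.6 [0.5376 0.3361]
balance side 0.23 [303.0, 202.0, 314.0, 223.0] 310.3 210.6 [ 0.4603 -0.2683]
balance top 0.98 [123.0, 214.0, 217.0, 269.0] 176.4 241.4 [0.4843 0.3405]
balance top 0.32 [125.0, 228.0, 160.0, 259.0] 143.8 245.9 [0.5057 0.485 ]
```

Emit:
send_rows --pt "45 -39.1 0 0 0 0.37" --pt "45 -39.1 0 0 0 0.37" --pt "45 -39.1 0 0 0 0.37" --pt "45 -39.1 0 0 0 0.37" --pt "45 -39.1 0 0 0 0.37" --pt "45 -39.1 0 0 0 0.37" --pt "45 -39.1 0 0 0 0.37" --pt "45 -39.1 0 0 0 0.37" --pt "45 -39.1 0 0 0 0.37" --pt "45 -39.1 0 0 0 0.37" --pt "45 -39.1 0 0 0 0.37" --pt "45 -39.1 0 0 0 0.37" --pt "45 -39.1 0 0 0 0.37" --pt "45 -39.1 0 0 0 0.37" --jaw 0.65

```text
time_s: 3.9
ee_pos: [0.4755, -0.0383, 0.2315]
eef_rot: [180.0, -0.0, -6.3]
ft_force: [-0.5, -0.6, -0.4]
finger_gap: 0.65
```

```bash
python3 - <<'E'
from h import *
np.set_printoptions(precision=4,suppress=True)
s=snap('wrist','w1.png');a=arm.sense();print(a['ee_pos'],a['eef_rot'],a['q'],a['time_s'])
for l in ['weight_a','weight_pan_top','poise_top']:
    for d in arm.pinpoint('wrist',l)[:5]: print(l,d['uv'],d['conf'],atz(s,d['uv'],0 if l[-1]=='a' else .137))
for d in arm.outline_of('wrist','weight_a')[:4]: print(d['extent'],d['conf'])
E
```

```text
[ 0.4756 -0.0382  0.2314] [179.9968  -0.0105  -6.3302] [-18.8498  14.4725  85.3297  -0.0009  80.1869  77.4805] 3.95
weight_a [461.9, 131.5] 0.87 [ 0.4767 -0.2743  0.    ]
weight_a [173.7, 135.0] 0.74 [0.5074 0.0496 0.    ]
weight_a [195.4, 203.5] 0.58 [0.4252 0.0383 0.    ]
weight_a [256.7, 149.9] 0.55 [ 0.4803 -0.0402  0.    ]
[439.1, 111.6, 507.9, 157.4] 0.89
[147.4, 114.6, 201.2, 161.6] 0.73
[234.0, 127.7, 280.5, 179.7] 0.65
```

View pics/w1.png

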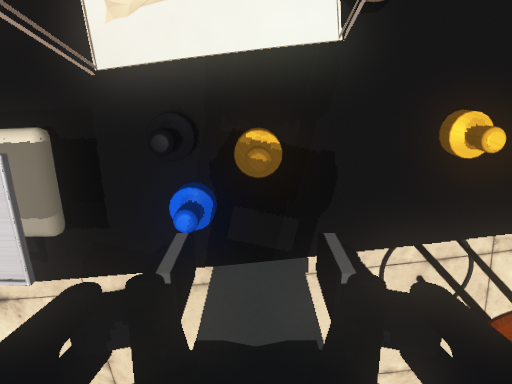

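```bash
python3 - <<'E'
from h import *
s=snap('wrist')
f=s['frame'][:,:,::-1]
cv2.imwrite('pics/w1c.png',cv2.resize(f[110:200,210:310],None,fx=6,fy=6,interpolation=cv2.INTER_CUBIC))
for z,r,n in((0,.026,'body base'),(.022,.026,'body top'),(.05,.013,'knob')):
    for x,y in ((.4803,-.0402),(.4765,-.0385)):
        c=np.array([proj(s,(x+r*np.cos(t),y+r*np.sin(t),z)) for t in np.linspace(0,6.28,60)])
        print(n,x,y,c.min(0).round(1),c.max(0).round(1))
E
```

```text
body base 0.4803 -0.0402 [234.  126.7] [280.4 172.6]
body base 0.4765 -0.0385 [233.  130.3] [279.2 175.9]
body top 0.4803 -0.0402 [232.8 129. ] [281.9 177.4]
body top 0.4765 -0.0385 [231.6 132.8] [280.6 181. ]
knob 0.4803 -0.0402 [244.2 145.7] [270.8 171.8]
knob 0.4765 -0.0385 [243.  149.8] [269.4 175.7]
```

View pics/w1c.png

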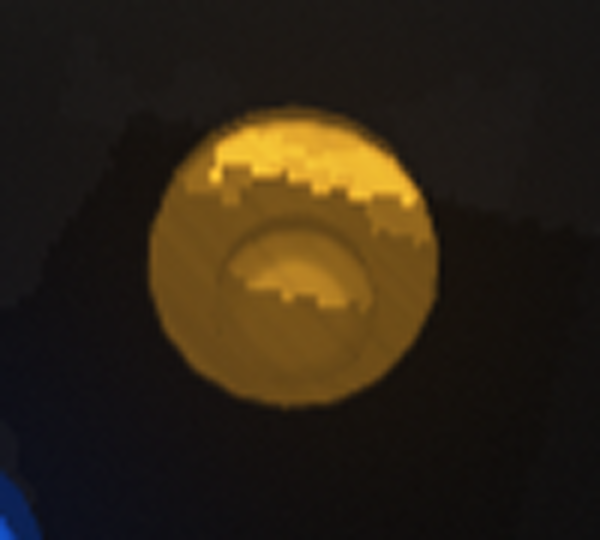

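Emit:
send_rows --pt "0.5 0.2 5 0 0 0" --pt "0.5 0.2 10 0 0 0" --pt "0.5 0.2 15 0 0 0" --pt "0.5 0.2 18 0 0 0" --pt "0.5 0.2 19.9 0 0 0" --pt "0.5 0.2 19.9 0 0 0" --pt "0.5 0.2 19.9 0 0 0"

```text
time_s: 5.08
ee_pos: [0.481, -0.0402, 0.0331]
eef_rot: [180.0, -0.1, -6.3]
ft_force: [-0.2, -0.0, 1.2]
finger_gap: 0.653
```

Emit:
send_rows --pt "0 0 0 0 0 0" --pt "0 0 0 0 0 0" --pt "0 0 0 0 0 0" --pt "0 0 0 0 0 0" --pt "0 0 0 0 0 0" --pt "0 0 0 0 0 0" --jaw 0.1 --force 40

```text
time_s: 5.82
ee_pos: [0.481, -0.0405, 0.0331]
eef_rot: [180.0, -0.1, -6.3]
ft_force: [-1.1, -2.1, 7.8]
finger_gap: 0.283
```

Emit:
send_rows --pt "0 0 -2 0 0 0" --pt "0 0 -6 0 0 0" --pt "0 0 -11 0 0 0" --pt "0 0 -16 0 0 0" --pt "0 0 -20 0 0 0" --pt "0 0 -20 0 0 0" --pt "0 0 -20 0 0 0"

```text
time_s: 6.7
ee_pos: [0.4798, -0.0398, 0.2311]
eef_rot: [-180.0, 0.1, -6.3]
ft_force: [-0.4, -0.2, -2.6]
finger_gap: 0.285
```

```bash
python3 - <<'E'
from h import *
np.set_printoptions(precision=4,suppress=True)
s=snap('wrist','w2.png');a=arm.sense();print(a['ee_pos'],a['eef_rot'],a['finger_gap'],a['time_s'],a['ft_force'])
for l in ['weight_pan_top']:
    for d in arm.pinpoint('wrist',l)[:5]: print(l,d['uv'],d['conf'],atz(s,d['uv'],0 if l[-1]=='a' else .137))
E
```

```text
[ 0.4798 -0.0398  0.2308] [-179.9557    0.1824   -6.2574] 0.2825354710879932 6.75 [ 0.6359 -0.3855 -3.2173]
```

View pics/w2.png

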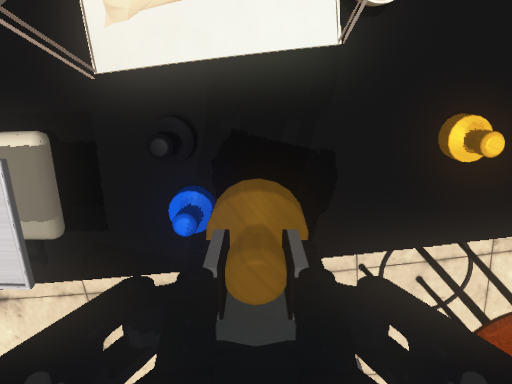

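Emit:
send_rows --pt "-0.7 -5 0 0 0 0" --pt "-1.4 -10 0 0 0 0" --pt "-2.1 -15 0 0 0 0" --pt "-2.8 -20 0 0 0 0" --pt "-3.4 -24 0 0 0 0" --pt "-3.6 -25.7 0 0 0 0" --pt "-3.6 -25.7 0 0 0 0" --pt "-3.6 -25.7 0 0 0 0"

```text
time_s: 7.8
ee_pos: [0.4729, 0.2183, 0.232]
eef_rot: [180.0, 0.0, -6.3]
ft_force: [-0.3, -0.1, -2.6]
finger_gap: 0.282
```

```bash
python3 - <<'E'
from h import *
np.set_printoptions(precision=4,suppress=True)
s=snap('wrist','w3.png');a=arm.sense();print(a['ee_pos'],a['eef_rot'],a['finger_gap'],a['time_s'],a['ft_force'])
for l,z in [('weight_pan_top',.137),('poise_top',.115),('balance',0)]:
    for d in arm.pinpoint('wrist',l)[:5]: print(l,d['uv'],d['conf'],atz(s,d['uv'],z))
S=snap('side','s3.png')
cv2.imwrite('pics/s3c.png',cv2.resize(S['frame'][180:300,70:270,::-1],None,fx=4,fy=4,interpolation=cv2.INTER_CUBIC))
E
```

```text
[0.4729 0.2182 0.2321] [179.9747   0.0266  -6.3379] 0.28668394528261737 7.85 [-0.1474 -0.1531 -2.2889]
weight_pan_top [254.4, 185.8] 0.76 [0.4752 0.2189 0.137 ]
poise_top [30.7, 281.0] 0.9 [0.4019 0.4319 0.115 ]
balance [139.8, 153.4] 0.55 [0.4884 0.3484 0.    ]
```

View pics/w3.png

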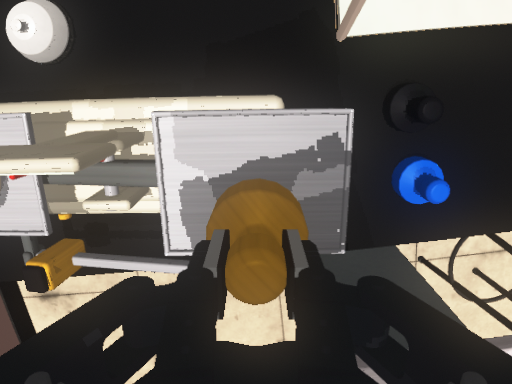

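View pics/s3c.png

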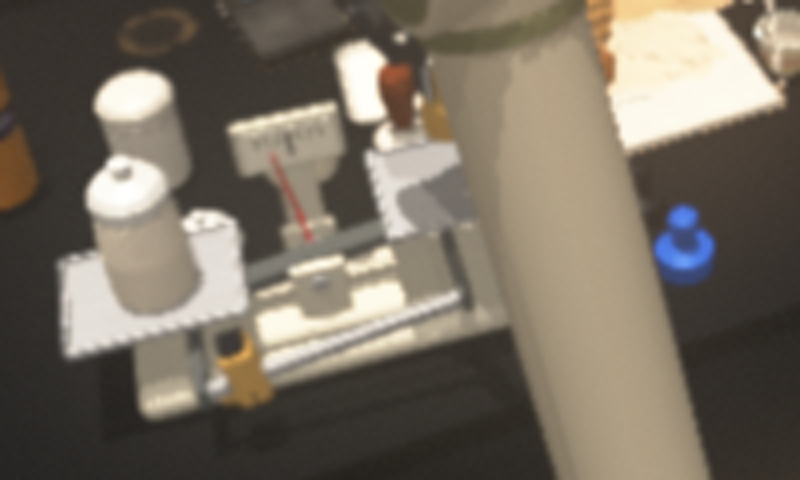

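Emit:
send_rows --pt "0.2 1.6 1 0 0 0" --pt "0.2 3.2 3 0 0 0" --pt "0.2 3.2 5 0 0 0" --pt "0.2 3.2 5.6 0 0 0" --pt "0.2 3.2 5.9 0 0 0" --pt "0.2 3.2 6.1 0 0 0" --pt "0.2 3.2 6.1 0 0 0" --pt "0.2 3.2 6.1 0 0 0"

```text
time_s: 9.05
ee_pos: [0.4714, 0.1874, 0.1716]
eef_rot: [-180.0, -0.0, -6.2]
ft_force: [-0.4, -1.2, -1.9]
finger_gap: 0.284
```

Emit:
send_rows --pt "0 0 0.1 0 0 0" --pt "0 0 0.2 0 0 0" --pt "0 0 0.2 0 0 0"

```text
time_s: 9.43
ee_pos: [0.4713, 0.1872, 0.1694]
eef_rot: [180.0, -0.0, -6.3]
ft_force: [-0.8, -0.8, 0.6]
finger_gap: 0.285
```

```bash
python3 - <<'E'
from h import *
a=arm.sense();print(a['ee_pos'],a['ft_force'])
S=snap('side')
cv2.imwrite('pics/s4c.png',cv2.resize(S['frame'][180:300,70:270,::-1],None,fx=4,fy=4,interpolation=cv2.INTER_CUBIC))
s=snap('wrist','w4.png')
E
```

```text
[0.47133013 0.18720906 0.16942257] [-0.77713777 -0.75863452  0.60388531]
```

View pics/w4.png

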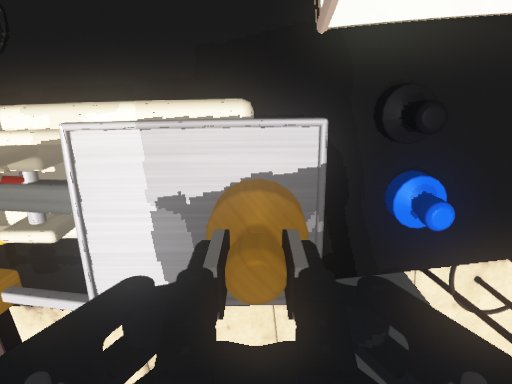

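Emit:
send_rows --pt "0 0 0 0 0 0" --pt "0 0 0 0 0 0" --pt "0 0 0 0 0 0" --pt "0 0 0 0 0 0" --jaw 0.5

```text
time_s: 10.02
ee_pos: [0.4712, 0.1873, 0.1693]
eef_rot: [-180.0, 0.0, -6.3]
ft_force: [-0.4, 0.3, -0.1]
finger_gap: 0.502
```

Emit:
send_rows --pt "0 0 -1 0 0 0" --pt "0 0 -4 0 0 0" --pt "0 0 -8 0 0 0" --pt "0 2 -11 0 0 0" --pt "0 8 -11 0 0 0" --pt "0 14 -11 0 0 0" --pt "0 20 -11 0 0 0" --pt "0 23 -11 0 0 0" --pt "0 23 -11 0 0 0" --pt "0 23 -11 0 0 0"

```text
time_s: 11.28
ee_pos: [0.4462, -0.0408, 0.2797]
eef_rot: [-180.0, -0.0, -6.2]
ft_force: [0.3, 0.2, 0.1]
finger_gap: 0.501
```

```bash
python3 - <<'E'
from h import *
np.set_printoptions(precision=4,suppress=True)
a=arm.sense();print(a['ee_pos'],a['time_s'],a['ft_force'])
S=snap('side')
cv2.imwrite('pics/s5c.png',cv2.resize(S['frame'][180:300,70:270,::-1],None,fx=4,fy=4,interpolation=cv2.INTER_CUBIC))
s=snap('wrist','w5.png')
for d in arm.pinpoint('wrist','weight_a')[:5]: print(d['uv'],d['conf'],atz(s,d['uv'],0))
E
```

```text
[ 0.4462 -0.0408  0.2797] 11.275 [0.324  0.2264 0.0853]
[180.3, 107.0] 0.94 [0.5061 0.0459 0.    ]
[437.3, 104.5] 0.85 [ 0.4763 -0.2722  0.    ]
[6.5, 172.2] 0.76 [0.4511 0.295  0.    ]
[193.1, 168.0] 0.59 [0.4283 0.0422 0.    ]
```

View pics/s5c.png

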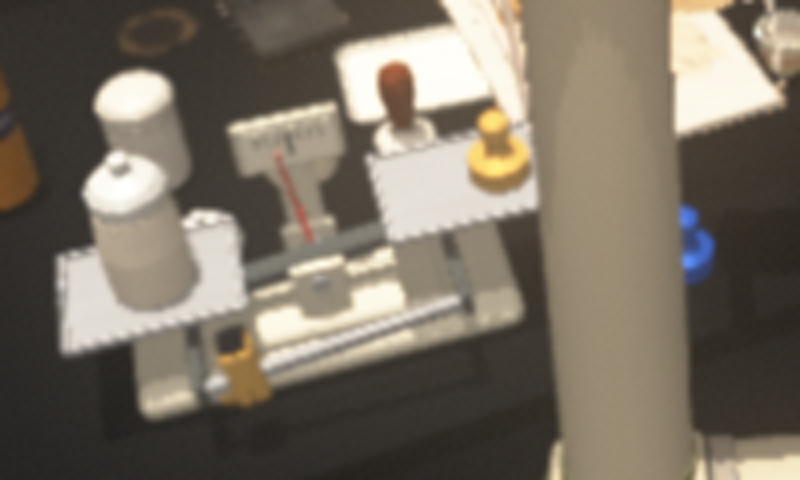

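View pics/w5.png

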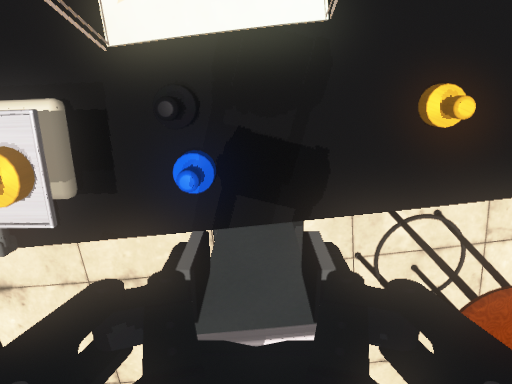

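```bash
python3 - <<'E'
from h import *
S=snap('side','s6.png')
a=cv2.imread('pics/side0.png');b=cv2.imread('pics/s3.png');c=cv2.imread('pics/s6.png')
for n,i in(('0',a),('3',b),('6',c)):
    print(n)
cols=[cv2.resize(i[195:260,80:165],None,fx=7,fy=7,interpolation=cv2.INTER_CUBIC) for i in (a,c)]
cv2.imwrite('pics/cmp.png',cv2.resize(np.hstack(cols),None,fx=.66,fy=.66))
# pan patch shifts
def shift(i,j,y0,y1,x0,x1):
    A=i[y0:y1,x0:x1].mean(2).astype(np.float32);B=j[y0:y1,x0:x1].mean(2).astype(np.float32)
    w=cv2.createHanningWindow((x1-x0,y1-y0),cv2.CV_32F)
    return cv2.phaseCorrelate(A,B,w)
for nm,r in(('jar',(215,265,85,125)),('plate',(200,230,125,160)),('base',(255,280,130,200))):
    print(nm,'0-3',shift(a,b,*r),'0-6',shift(a,c,*r))
def red(i):
    r=i.astype(float);m=(r[...,2]-r[...,1]-20).clip(0)
    for y in range(214,242,3):
        w=m[y,132:156]; print(y,round((w*np.arange(132,156)).sum()/max(w.sum(),1),1),end='; ')
    print()
for i in(a,b,c): red(i)
E
```

```text
0
3
6
jar 0-3 ((0.019930981143819082, 0.010667055260402236), 0.9935044729709626) 0-6 ((-0.15562710917936684, -0.7485202414627814), 1.0906746420860292)
plate 0-3 ((0.015631733180811125, 0.07998080017183717), 1.0063101768493652) 0-6 ((0.26224452405776333, -0.05085003931135823), 1.0504292494720884)
base 0-3 ((0.03541303794192174, 0.45629058484355767), 0.9692494018872579) 0-6 ((-0.06550930565845192, 0.6034952904175217), 1.0186179531945123)
214 0.0; 217 0.0; 220 138.2; 223 139.5; 226 141.0; 229 142.5; 232 144.2; 235 145.1; 238 146.5; 241 0.0; 
214 0.0; 217 0.0; 220 138.2; 223 139.5; 226 141.0; 229 142.5; 232 144.2; 235 145.1; 238 146.5; 241 0.0; 
214 0.0; 217 138.7; 220 139.4; 223 140.5; 226 141.9; 229 143.1; 232 144.5; 235 145.5; 238 146.5; 241 0.0;
```

View pics/cmp.png

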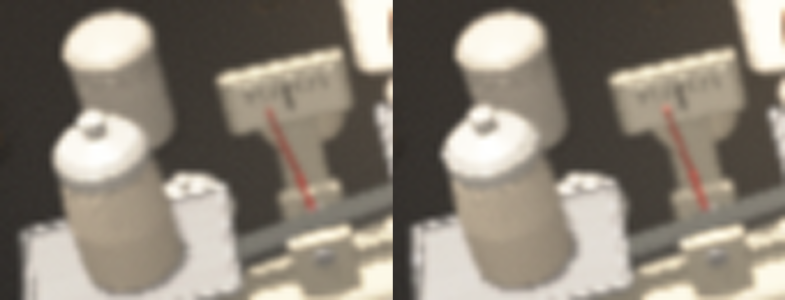

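Emit:
send_rows --pt "-1 -4.4 0 0 0 -0.17" --pt "-2 -8.8 0 0 0 -0.34" --pt "-3 -13.2 0 0 0 -0.51" --pt "-4 -17.6 0 0 0 -0.68" --pt "-5 -22 0 0 0 -0.85" --pt "-6 -26.4 0 0 0 -1.02" --pt "-7 -30.8 0 0 0 -1.19" --pt "-8 -35.2 0 0 0 -1.36" --pt "-8.9 -39.4 0 0 0 -1.53" --pt "-8.9 -39.4 0 0 0 -1.7" --pt "-8.9 -39.4 0 0 0 -1.7"

```text
time_s: 12.85
ee_pos: [0.4001, 0.3607, 0.2791]
eef_rot: [-180.0, 0.0, 91.2]
ft_force: [0.5, -0.4, 0.2]
finger_gap: 0.497
```

Emit:
send_rows --pt "0 0 0 0 0 -0.18" --pt "0 0 0 0 0 -0.36" --pt "0 0 0 0 0 -0.54" --pt "0 0 0 0 0 -0.72" --pt "0 0 0 0 0 -0.9" --pt "0 0 0 0 0 -1.08" --pt "0 0 0 0 0 -1.26" --pt "0 0 0 0 0 -1.44" --pt "0 0 0 0 0 -1.44"

```text
time_s: 13.98
ee_pos: [0.4006, 0.3597, 0.2794]
eef_rot: [180.0, 0.0, 173.4]
ft_force: [-0.4, 0.6, -0.9]
finger_gap: 0.5
```

```bash
python3 - <<'E'
from h import *
np.set_printoptions(precision=4,suppress=True)
a=arm.sense();print(a['ee_pos'],a['eef_rot'],a['q'],a['time_s'])
s=snap('wrist','w7.png');print(s['pose'])
for l,z in [('weight_pan_top',.137),('poise_top',.113),('load_pan_top',.105)]:
    for d in arm.pinpoint('wrist',l)[:5]: print(l,d['uv'],d['conf'],atz(s,d['uv'],z))
E
```

```text
[0.4006 0.3597 0.2794] [179.998    0.0038 173.3633] [ 29.3177  18.9185  70.7951  -0.0007  90.2822 -54.0456] 13.975
[[ 0.1158 -0.9537 -0.2777  0.3297]
 [ 0.9933  0.111   0.0331  0.3684]
 [-0.0007 -0.2796  0.9601  0.4214]
 [ 0.      0.      0.      1.    ]]
weight_pan_top [123.2, 263.3] 0.88 [0.4732 0.2239 0.137 ]
poise_top [331.8, 158.1] 0.7 [0.3994 0.432  0.113 ]
```

View pics/w7.png

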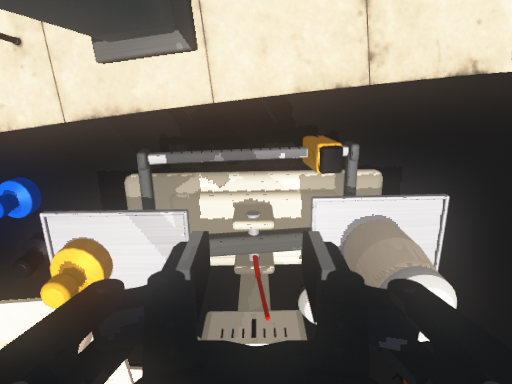

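Emit:
send_rows --pt "0.4 4 2 0 0 0" --pt "0.8 7.2 5 0 0 0" --pt "0.8 7.2 9 0 0 0" --pt "0.8 7.2 12.5 0 0 0" --pt "0.8 7.2 12.5 0 0 0" --pt "0.8 7.2 12.5 0 0 0" --jaw 0.55

```text
time_s: 14.92
ee_pos: [0.4013, 0.4328, 0.1559]
eef_rot: [179.9, 0.1, 173.6]
ft_force: [0.1, 0.1, 0.4]
finger_gap: 0.552
```

```bash
python3 - <<'E'
from h import *
np.set_printoptions(precision=4,suppress=True)
a=arm.sense();print(a['ee_pos'],a['eef_rot'],a['time_s'])
s=snap('wrist','w8.png')
for l,z in [('poise_top',.113)]:
    for d in arm.pinpoint('wrist',l)[:5]: print(l,d['uv'],d['conf'],atz(s,d['uv'],z))
E
```

```text
[0.4013 0.4328 0.1559] [179.9084   0.1015 173.5872] 14.925
poise_top [252.9, 217.5] 0.91 [0.4025 0.4315 0.113 ]
```

View pics/w8.png

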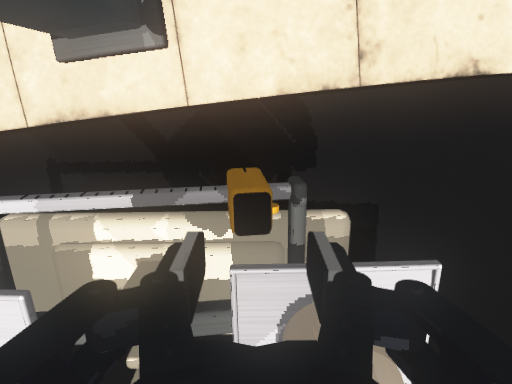

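Emit:
send_rows --pt "0 -0.1 2 0 0 0" --pt "0 -0.1 4 0 0 0" --pt "0 -0.1 5.5 0 0 0" --pt "0 -0.1 6.4 0 0 0" --pt "0 -0.1 6.4 0 0 0" --pt "0 -0.1 6.4 0 0 0"

```text
time_s: 15.78
ee_pos: [0.4008, 0.4317, 0.091]
eef_rot: [180.0, 0.1, 173.7]
ft_force: [-0.7, 0.0, 0.4]
finger_gap: 0.55
```

```bash
python3 - <<'E'
from h import *
np.set_printoptions(precision=4,suppress=True)
a=arm.sense();print(a['ee_pos'],a['eef_rot'],a['time_s'],a['ft_force'])
s=snap('wrist','w9.png')
for l,z in [('poise_top',.113)]:
    for d in arm.pinpoint('wrist',l)[:5]: print(l,d['uv'],d['conf'],atz(s,d['uv'],z))
E
```

```text
[0.4008 0.4317 0.091 ] [179.9524   0.05   173.6518] 15.775 [-0.7232  0.0466  0.4325]
poise_top [253.3, 277.0] 0.88 [0.4023 0.4309 0.113 ]
```

View pics/w9.png

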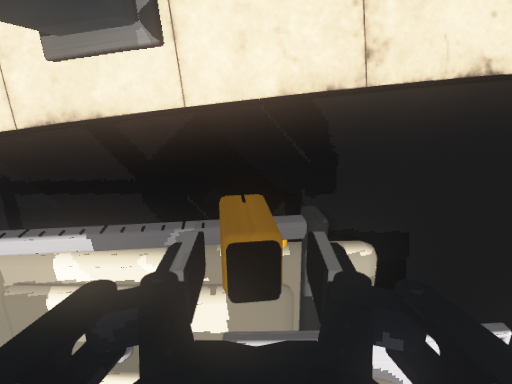

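Emit:
send_rows --pt "0 -0.4 0 0 0 0" --pt "0 -0.9 0 0 0 0" --pt "0 -1.6 0 0 0 0" --pt "0 -2.4 0 0 0 0" --pt "0 -3.2 0 0 0 0" --pt "0 -4 0 0 0 0" --pt "0 -4.8 0 0 0 0" --pt "0 -5.6 0 0 0 0" --pt "0 -6.4 0 0 0 0" --pt "0 -7.2 0 0 0 0" --pt "0 -8 0 0 0 0" --pt "0 -8.5 0 0 0 0" --pt "0 -8.8 0 0 0 0" --pt "0 -8.9 0 0 0 0" --pt "0 -8.9 0 0 0 0" --pt "0 -8.4 0 0 0 0" --pt "0 -8.1 0 0 0 0" --pt "0 -8.1 0 0 0 0" --pt "0 -8.1 0 0 0 0"

```text
time_s: 18.25
ee_pos: [0.3915, 0.3509, 0.0903]
eef_rot: [-180.0, -0.0, 173.7]
ft_force: [0.2, -0.2, -0.5]
finger_gap: 0.555
```

```bash
python3 - <<'E'
from h import *
np.set_printoptions(precision=4,suppress=True)
a=arm.sense();print(a['ee_pos'],a['eef_rot'],a['time_s'],a['ft_force'])
s=snap('wrist','w10.png')
for l,z in [('poise_top',.117)]:
    for d in arm.pinpoint('wrist',l)[:5]: print(l,d['uv'],d['conf'],atz(s,d['uv'],z))
S=snap('side','s10.png')
cv2.imwrite('pics/s10c.png',cv2.resize(S['frame'][190:290,80:220,::-1],None,fx=5,fy=5,interpolation=cv2.INTER_CUBIC))
E
```

```text
[0.3915 0.3509 0.0903] [-179.9916   -0.0081  173.6578] 18.25 [ 0.2289 -0.1867 -0.5369]
poise_top [262.3, 294.1] 0.69 [0.3982 0.3532 0.117 ]
```

View pics/w10.png

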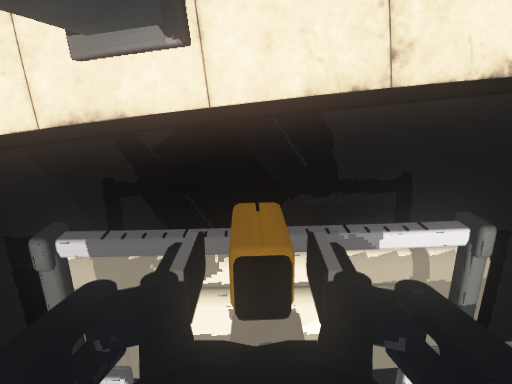

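View pics/s10c.png

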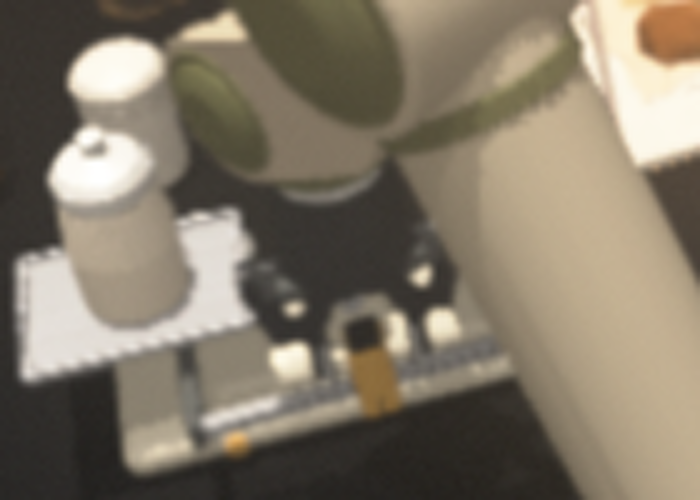

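Emit:
send_rows --pt "0 0 -2 0 0 0" --pt "0 0 -6 0 0 0" --pt "0 0 -12 0 0 0" --pt "0 0 -17 0 0 0" --pt "0 0 -19 0 0 0" --pt "0 0 -19 0 0 0" --pt "0 0 -19 0 0 0"

```text
time_s: 19.27
ee_pos: [0.3912, 0.3507, 0.279]
eef_rot: [-179.9, -0.1, 173.6]
ft_force: [-0.1, 0.3, 0.1]
finger_gap: 0.551
```

```bash
python3 - <<'E'
from h import *
np.set_printoptions(precision=4,suppress=True)
a=arm.sense();print(a['ee_pos'],a['eef_rot'],a['time_s'],a['ft_force'])
s=snap('wrist','w11.png')
f=s['frame'][:,:,::-1];cv2.imwrite('pics/w11c.png',cv2.resize(f[230:350,190:320],None,fx=5,fy=5,interpolation=cv2.INTER_CUBIC))
for l,z in [('poise_top',.12)]:
    for d in arm.pinpoint('wrist',l)[:5]: print(l,d['uv'],d['conf'],atz(s,d['uv'],z))
E
```

```text
[0.3912 0.3507 0.279 ] [-179.9205   -0.1131  173.6471] 19.275 [-0.0998  0.2836  0.1147]
poise_top [258.5, 173.9] 0.98 [0.395 0.353 0.12 ]
```

View pics/w11.png

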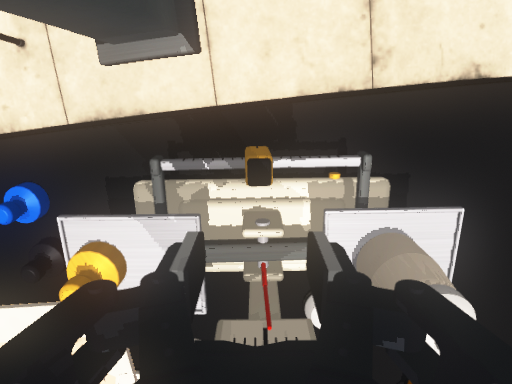

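View pics/w11c.png

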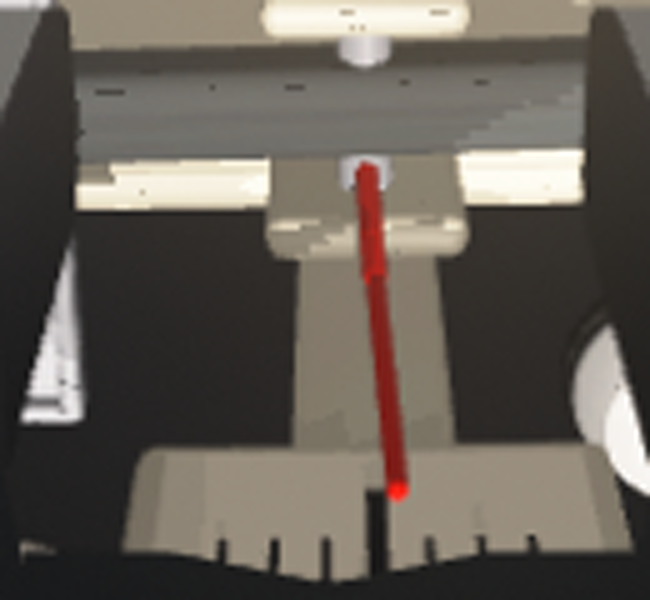

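Emit:
send_rows --pt "0 0 4 0 0 0" --pt "0 0 9 0 0 0" --pt "0 0 14 0 0 0" --pt "0 0 17 0 0 0" --pt "0 0 18.5 0 0 0" --pt "0 0 18.5 0 0 0" --pt "0 -0.4 18.5 0 0 0" --pt "0 -0.9 18.5 0 0 0" --pt "0 -1.5 18.5 0 0 0" --pt "0 -2.1 18.5 0 0 0" --pt "0 -2.7 18.5 0 0 0" --pt "0 -3.2 18.5 0 0 0" --pt "0 -3.5 18.5 0 0 0" --pt "0 -3.6 18.5 0 0 0" --pt "0 -3.6 18.5 0 0 0" --pt "0 -3.2 18.5 0 0 0" --pt "0 -2.7 18.5 0 0 0" --pt "0 -2.7 18.5 0 0 0"

```text
time_s: 21.62
ee_pos: [0.3886, 0.3245, 0.0953]
eef_rot: [180.0, 0.0, 173.7]
ft_force: [-0.3, -0.0, 0.1]
finger_gap: 0.549
```

Emit:
send_rows --pt "0 0 -2 0 0 0" --pt "0 0 -6 0 0 0" --pt "0 0 -12 0 0 0" --pt "0 0 -17 0 0 0" --pt "0 2.7 -18.5 0 0 0" --pt "0 2.7 -18.5 0 0 0" --pt "0 2.7 -18.5 0 0 0" --pt "0 2.7 -18.5 0 0 0" --pt "0 2.7 -18.5 0 0 0" --pt "0 2.7 -18.5 0 0 0"

```text
time_s: 22.88
ee_pos: [0.3916, 0.3507, 0.2802]
eef_rot: [-180.0, -0.0, 173.6]
ft_force: [0.1, -0.1, -0.1]
finger_gap: 0.549
```

```bash
python3 - <<'E'
from h import *
np.set_printoptions(precision=4,suppress=True)
a=arm.sense();print(a['ee_pos'],a['eef_rot'],a['time_s'],a['ft_force'])
s=snap('wrist','w12.png')
f=s['frame'][:,:,::-1];cv2.imwrite('pics/w12c.png',cv2.resize(f[230:350,190:320],None,fx=5,fy=5,interpolation=cv2.INTER_CUBIC))
for l,z in [('poise_top',.12)]:
    for d in arm.pinpoint('wrist',l)[:5]: print(l,d['uv'],d['conf'],atz(s,d['uv'],z))
def red(i):
    r=i.astype(float);m=(r[...,2]-np.maximum(r[...,1],r[...,0])-30).clip(0);m[:,:200]=0;m[:,310:]=0
    o=[]
    for y in range(262,332,4):
        w=m[y]; o.append((y,round(float((w*np.arange(512)).sum()/max(w.sum(),1)),1)))
    return o
print(red(cv2.imread('pics/w11.png')));print(red(f))
E
```

```text
[0.3916 0.3507 0.2802] [-179.9875   -0.0164  173.6364] 22.875 [ 0.1456 -0.1143 -0.1231]
poise_top [226.1, 170.7] 0.97 [0.3896 0.3238 0.12  ]
[(262, 262.5), (266, 263.1), (270, 263.4), (274, 264.0), (278, 264.0), (282, 264.5), (286, 264.3), (290, 265.1), (294, 265.4), (298, 265.8), (302, 266.3), (306, 266.8), (310, 267.2), (314, 267.6), (318, 268.0), (322, 268.5), (326, 269.0), (330, 269.0)]
[(262, 262.4), (266, 262.6), (270, 262.9), (274, 263.0), (278, 263.1), (282, 263.3), (286, 263.3), (290, 263.5), (294, 263.6), (298, 263.8), (302, 264.1), (306, 264.3), (310, 264.4), (314, 264.6), (318, 264.8), (322, 265.0), (326, 265.2), (330, 0.0)]
```

View pics/w12c.png

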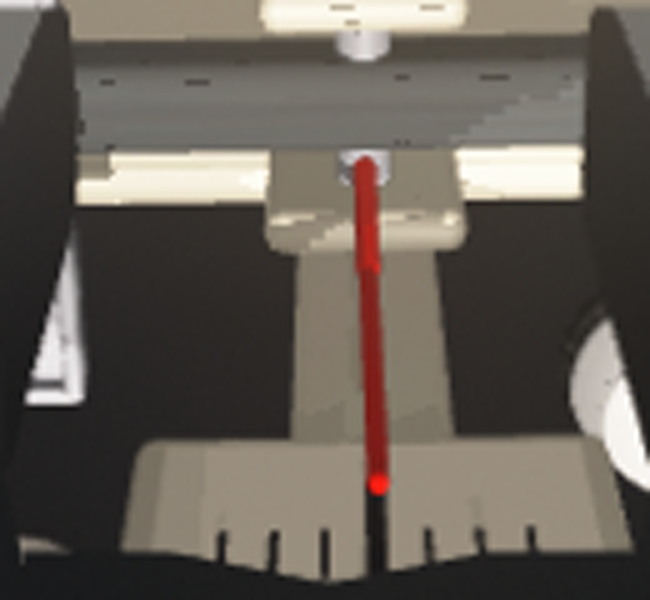

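Emit:
send_rows --pt "1.5 0.4 2 0 0 0" --pt "3 0.7 4 0 0 0" --pt "3 0.7 4 0 0 0" --pt "3 0.7 4 0 0 0"

```text
time_s: 23.48
ee_pos: [0.3633, 0.3613, 0.2412]
eef_rot: [180.0, 0.1, 173.6]
ft_force: [-0.3, -0.0, 0.5]
finger_gap: 0.55
```

```bash
cat > m.py <<'E'
from h import *
import sys
np.set_printoptions(precision=4,suppress=True)
a=arm.sense();print(a['ee_pos'],a['eef_rot'],a['time_s'],a['ft_force'])
s=snap('wrist',sys.argv[1]+'.png')
f=s['frame'][:,:,::-1];cv2.imwrite('pics/'+sys.argv[1]+'c.png',cv2.resize(f[210:350,190:320],None,fx=4.2,fy=4.2,interpolation=cv2.INTER_CUBIC))
r=f.astype(float);m=(r[...,2]-np.maximum(r[...,1],r[...,0])-30).clip(0);m[:,:200]=0;m[:,310:]=0
g=r.mean(2)
for y in range(260,350,2):
    w=m[y]; x=float((w*np.arange(512)).sum()/max(w.sum(),1))
    d=(110-g[y,245:275]).clip(0); print(y,round(x,2),round(float((d*np.arange(245,275)).sum()/max(d.sum(),1)),2),int(d.max()),end=' | ')
E
python3 m.py w13
```

```text
[0.3633 0.3613 0.2412] [179.9519   0.0775 173.6467] 23.475 [-0.2854 -0.0363  0.5126]
260 0.0 254.38 6 | 262 0.0 253.57 5 | 264 0.0 254.4 4 | 266 0.0 0.0 0 | 268 0.0 0.0 0 | 270 0.0 0.0 0 | 272 0.0 0.0 0 | 274 0.0 0.0 0 | 276 0.0 0.0 0 | 278 0.0 0.0 0 | 280 0.0 0.0 0 | 282 0.0 261.9 45 | 284 0.0 261.25 45 | 286 0.0 257.87 38 | 288 0.0 249.24 12 | 290 0.0 256.08 9 | 292 0.0 163.33 0 | 294 0.0 0.0 0 | 296 0.0 0.0 0 | 298 0.0 0.0 0 | 300 0.0 0.0 0 | 302 0.0 0.0 0 | 304 0.0 0.0 0 | 306 255.38 255.0 8 | 308 255.48 254.97 33 | 310 255.58 255.03 33 | 312 255.6 255.37 34 | 314 255.62 255.36 35 | 316 255.62 255.35 35 | 318 255.65 255.07 37 | 320 255.79 255.32 43 | 322 255.83 255.36 43 | 324 255.89 255.59 43 | 326 255.91 262.15 44 | 328 255.93 265.31 69 | 330 255.92 265.27 70 | 332 256.1 265.38 70 | 334 255.98 264.28 70 | 336 255.75 264.59 72 | 338 255.77 264.28 72 | 340 255.76 264.28 72 | 342 255.75 264.13 73 | 344 255.89 265.56 78 | 346 255.82 259.59 80 | 348 0.0 259.45 80 |
```

View pics/w13c.png

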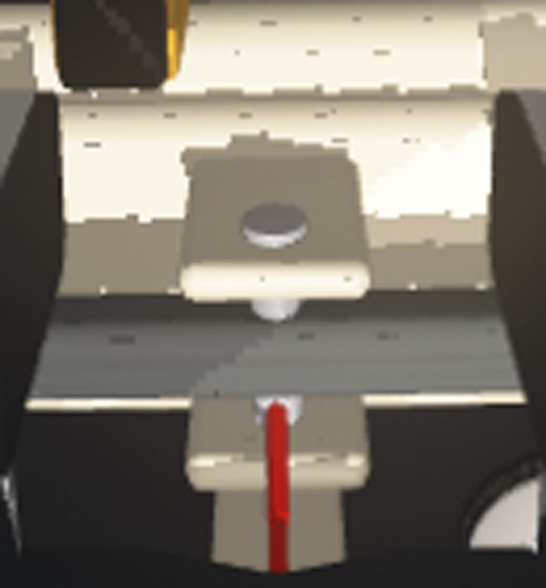

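Emit:
send_rows --pt "-1 0 -4 0 0 0" --pt "-1 0 -8 0 0 0" --pt "-1 0 -8 0 0 0" --pt "-1 0 -8 0 0 0"

```text
time_s: 24.02
ee_pos: [0.3727, 0.3599, 0.3201]
eef_rot: [-180.0, -0.0, 173.6]
ft_force: [0.3, 0.4, -1.0]
finger_gap: 0.545
```

```bash
python3 m.py w14
```

```text
[0.3727 0.3599 0.3201] [-179.9902   -0.0093  173.6272] 24.025 [ 0.3313  0.4345 -0.9822]
260 255.9 255.95 19 | 262 256.1 255.46 24 | 264 256.08 255.42 24 | 266 256.11 255.88 25 | 268 256.12 259.98 32 | 270 256.13 258.85 26 | 272 256.19 255.55 32 | 274 256.32 262.28 47 | 276 256.31 265.44 58 | 278 256.34 267.26 58 | 280 256.43 266.99 59 | 282 256.3 267.26 59 | 284 256.28 267.28 60 | 286 256.27 267.21 61 | 288 256.41 266.91 60 | 290 256.4 266.88 61 | 292 256.4 266.81 61 | 294 256.39 266.75 61 | 296 256.4 266.65 62 | 298 256.46 266.61 62 | 300 256.49 266.34 62 | 302 256.48 266.3 62 | 304 256.48 266.23 62 | 306 256.49 266.14 62 | 308 256.49 264.14 46 | 310 256.5 256.49 46 | 312 256.52 256.5 48 | 314 256.56 256.43 38 | 316 256.69 255.12 40 | 318 0.0 256.29 73 | 320 0.0 256.29 73 | 322 0.0 256.28 74 | 324 0.0 258.91 74 | 326 0.0 257.57 75 | 328 0.0 257.34 76 | 330 0.0 257.26 75 | 332 0.0 0.0 0 | 334 0.0 0.0 0 | 336 0.0 0.0 0 | 338 0.0 0.0 0 | 340 0.0 0.0 0 | 342 0.0 0.0 0 | 344 0.0 271.51 71 | 346 0.0 260.4 75 | 348 0.0 259.38 75 |
```

View pics/w14c.png

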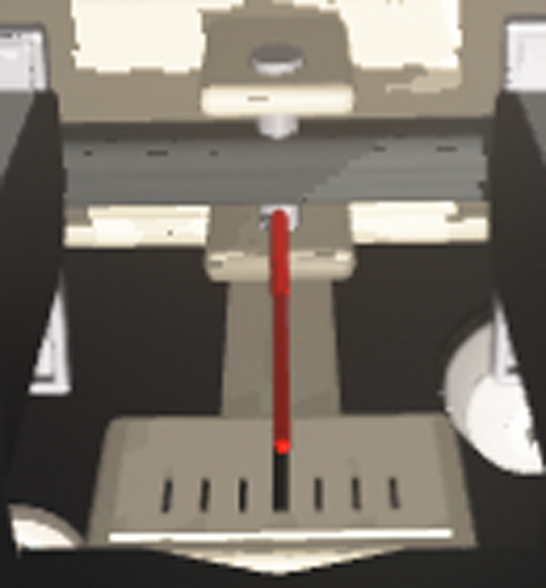

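```bash
python3 - <<'E'
from h import *
np.set_printoptions(precision=4,suppress=True)
S=snap('side','s15.png');T=snap('top','t15.png');s=snap('wrist','w15.png')
cv2.imwrite('pics/t15c.png',cv2.resize(T['frame'][150:300,110:340,::-1],None,fx=3.4,fy=3.4,interpolation=cv2.INTER_CUBIC))
for l in ['espresso_cup','milk_pitcher','timer','dosing_cup','weight_a']:
    for d in arm.outline_of('side',l)[:4]:
        v,u=np.nonzero(d['mask']);print(l,round(d['conf'],2),u.mean().round(1),v.mean().round(1))
b=cv2.imread('pics/w14.png').astype(int);c=cv2.imread('pics/w15.png').astype(int)
print(abs(b-c)[230:330].mean(),arm.sense()['time_s'])
E
```

```text
espresso_cup 0.6 267.2 189.9
milk_pitcher 0.77 288.0 174.3
milk_pitcher 0.16 267.9 189.4
timer 0.74 267.3 190.1
timer 0.43 351.7 205.3
timer 0.27 308.4 209.1
dosing_cup 0.71 377.7 197.9
2.66287109375 24.475
```

View pics/s15.png

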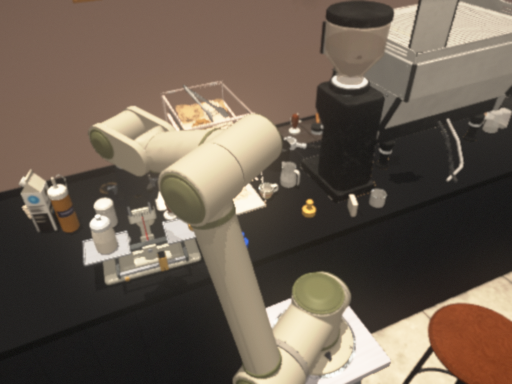

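View pics/t15c.png

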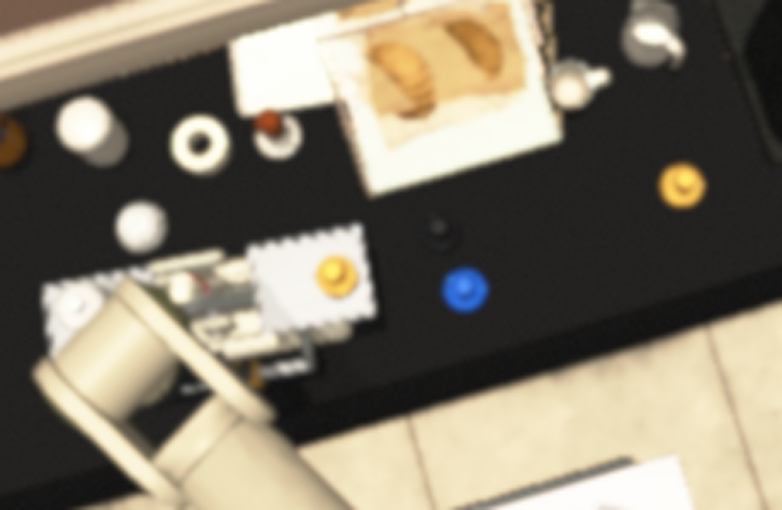

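```bash
python3 m.py w16 | tr '|' '\n' | awk '$1>=296 && $1<=330'
```

```text
296 256.17 266.81 62 
 298 256.18 266.74 62 
 300 256.32 266.44 63 
 302 256.31 266.47 63 
 304 256.3 266.31 63 
 306 256.31 266.17 63 
 308 256.31 265.54 54 
 310 256.31 256.24 48 
 312 256.39 256.33 49 
 314 256.38 256.33 47 
 316 256.34 255.22 13 
 318 0.0 256.09 74 
 320 0.0 256.09 75 
 322 0.0 256.08 75 
 324 0.0 258.35 75 
 326 0.0 258.18 76 
 328 0.0 258.39 76 
 330 0.0 258.05 76
```

```bash
python3 -c "
from cell import arm
print(arm.hand_in())"
```

```text
the job is handed in; nothing more can be done
None
```

The jar is balanced with one brass counterweight, and I handed the job in at about 24.5 s with the arm clear of everything.

**What I did:** I set the nearer brass weight on the right pan. The beam then left the load-side stop: the pointer moved about 1.2 px and the jar rose about 0.75 px in the side view. So one weight was enough, and the second stays on the worktop. I then pushed the poise about 107 mm to the right in two pushes, backing the fingers off each time.

**Last checks:**
- **Level:** the pointer tip sat on the long mark, 0.27 px off its centre. That is roughly 0.003 rad short of level on the load side, and I did not push further to correct it. It read about the same in two pictures about half a second apart.
- **Bystanders:** the cup, pitcher, timer and dosing cup were found in the side view within about 2 px of where they started. The jar, the tamper and the second brass weight look unmoved by eye. I did not check the service bell separately.
- **Disagreements:** some detections were wrong. The timer network also fired on the espresso cup and near the second brass weight, and the last weight search in the side view found nothing. I confirmed the weights by eye in the final pictures.
- **Poise position:** the side and top cameras put the poise about 10 mm away from where the wrist camera did. I used the wrist camera, and the fingers fitted round the poise as it predicted.

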